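# Make up two grinding-wheel sets on their spindles

### The arm

A 7-joint arm with a two-finger parallel gripper is mounted at the origin on the work surface. World frame = base frame: x ahead of the robot, y to its left, z up, the work surface at z = 0. Lengths are in m, angles in degrees, forces in N, time in s.
With the tool pointing down it reaches from about 0.4 to 0.925 m from the base axis. Payload 5.6 kg.
Tool frame: the origin (TCP) lies on the centre line of the jaws, within the pads' length; the fingertips stand 19 mm ahead of it and the grasp point (between the pads) is the TCP (arm.tip_reach is the distance from the TCP to the fingertips, in m); z points along the fingers, y is the line along which they close (so a half turn about z gives the same grasp; the last joint's range is limited). The gripper opens to 85 mm and grips with 20 to 120 N. Pads are 22 mm wide; open, the fingers measure 114 mm over their backs; the gripper's body (76 mm by 85 mm) begins 54 mm behind the grasp point. The pads swing forward as they close: fully open they stand 13 mm farther back than shut.
Start: joints at [-78.323, 26.786, -0.665, 91.828, 0.344, 61.387, -3.226], TCP at [0.159, 0.63, 0.25] pointing down, gripper open.
Joint ranges: [-144.91, 144.91], [-17.63, 115.5], [-89.93, 88.59], [15.96, 139.68], [-74.01, 254.01], [8.47, 105.57], [-167.45, 167.45]. Speed limits (degrees/s): [147.25, 147.25, 180, 180, 180, 180, 180].

### API

Orientations are given as a 3x3 rotation matrix whose columns are the frame's x, y, z axes.
In Python, from bench import get_obs, optics, order, arm gives the robot as it stands.
- The arm moves only by the tool carry_out, never from a script. Its argument "motion" is a list that holds one entry, the list of rows, each a list of 7 numbers: the turn, a rotation vector about the tool's x, y, z in degrees, then the shift along the tool's x, y, z in mm, then the finger opening in mm, from 0 to 85.4. A call has 1 to 8 rows; each row shifts and turns the commanded pose from where the row before left it, along the tool's axes as they then stand; what a row does not reach is not made up. A row lasts 1/8 s, in which the tool goes at most 62.5 mm and 10.7 degrees, less where a joint would pass 70% of its speed; a pose out of reach is approached as far as the arm can. A call with a gripper value outside its range is refused whole. The fingers move at their own pace and stop on an object; "grip_force" is the grip in N (left out, the last holds). Time passes only in rows, so rows that do not move let the fingers close. It gives the time, the measured TCP pose, the force, the opening and the grip force at its end, in the units of the state.
- get_obs(): the state, without advancing time (a new reading comes with each control period).
- optics.get_image(name): name is "side" or "top" or "wrist"; returns (picture, depth): 400x640x3 uint8, red, green, blue; 400x640 float32, m along the optical axis (not along the pixel's ray), 0 where there is no reading.
- optics.camera_model(name): a dict with "fovy" (degrees; the focal length in pixels is half the picture's height over the tangent of half this angle, whatever the lens; pixels are square), "cx", "cy" (the principal point, pixels), "cam_to_world" (4x4, takes a point from camera to world coordinates). Camera axes: x right, y down, z forward; pixel columns grow to the right and rows downward; lengths in m; the calibration is good to about 2 mm. A picture is of the moment at which its call begins: read the wrist's pose just before it. camera_model takes no time and is no camera call; for the wrist camera it gives the pose at the moment of the call.
- order.hand_in(): hands the job in; it is judged then, once.
The state is a dict: "time_s": time; "joint_positions": joint angles; "joint_vel": joint speeds; "joint_torque": joint torques, N m; "tool_pos": TCP position; "eef_rot": TCP orientation; "force": force on the tool from outside, world axes, zero at the start; "torque": the same for the moment, N m; "grip_width": opening from 0.0 (shut) to 1.0 (fully open); "grasp_force": force on a finger pad.
Only numpy, scipy, OpenCV 4.12 (cv2) and the standard library are available. Lean on these libraries where they do the work, as an engineer would, in place of code of your own. Each camera call takes 0.05 s, during which the arm holds its last target. There are 200 camera calls.

### The job

Make up the two wheel sets on the upright spindles: on the green spindle the dark steel flange first, then the brown wheel, then the brass collar on top; on the blue spindle the white wheel first, then the red collar on top. Lower each part down the pin until it lies flat on what is below it, rather than letting it drop, and let go of it. Leave the oil can and the jar standing where they are.

Things in the scene. Friction and masses are not known exactly. Their poses are not given: they have to be found in the camera images.
- flange_mid (a point): Backing flange, dark steel with four small bright dots on top: a plain flat-lying ring, outer diameter 50 mm, 16 mm thick, with a straight through bore of 24 mm. The point is the centre of the ring, half-way up (8 mm above its underside); z is the ring's axis, up as it lies. Loose on the bench, either face may go down.
- brown_wheel_mid (a point): Coarse grinding wheel, reddish brown with a black bush round its bore: a plain flat-lying ring, outer diameter 60 mm, 20 mm thick, with a straight through bore of 24 mm. The point is the centre of the ring, half-way up (10 mm above its underside); z is the ring's axis, up as it lies. Loose on the bench, either face may go down.
- brass_collar_mid (a point): Clamping collar, yellow brass with a knurled rim: a plain flat-lying ring, outer diameter 40 mm, 20 mm thick, with a straight through bore of 24 mm. The point is the centre of the ring, half-way up (10 mm above its underside); z is the ring's axis, up as it lies. Loose on the bench, either face may go down.
- white_wheel_mid (a point): Fine grinding wheel, white with a black bush round its bore: a plain flat-lying ring, outer diameter 60 mm, 20 mm thick, with a straight through bore of 24 mm. The point is the centre of the ring, half-way up (10 mm above its underside); z is the ring's axis, up as it lies. Loose on the bench, either face may go down.
- red_collar_mid (a point): Clamping collar, red with a knurled rim: a plain flat-lying ring, outer diameter 40 mm, 20 mm thick, with a straight through bore of 24 mm. The point is the centre of the ring, half-way up (10 mm above its underside); z is the ring's axis, up as it lies. Loose on the bench, either face may go down.
- green_spindle: Fixed stand: a round green base, 90 mm in diameter and 18 mm thick, with one upright bare steel pin in its middle. The pin is 12 mm in diameter and rises 62 mm above the base (its tip is 80 mm above the bench), the last 6 mm tapering to 4 mm in diameter. Parts threaded on the pin rest on the base's top, 18 mm above the origin. The origin is the centre of the base's underside, on the bench; z is up, along the pin. It does not move.
- blue_spindle: Fixed stand: a round blue base, 90 mm in diameter and 18 mm thick, with one upright bare steel pin in its middle. The pin is 12 mm in diameter and rises 62 mm above the base (its tip is 80 mm above the bench), the last 6 mm tapering to 4 mm in diameter. Parts threaded on the pin rest on the base's top, 18 mm above the origin. The origin is the centre of the base's underside, on the bench; z is up, along the pin. It does not move.
- oil_can: Small yellow oil can with a thin steel spout on top, 48 mm in diameter, 80 mm tall with the spout, standing loose on the bench; to be left alone. Origin: centre of its underside; z up.
- jar: Green glass jar with a black lid, 52 mm in diameter, 65 mm tall, standing loose on the bench; to be left alone. Origin: centre of its underside; z up.
Mind the look-alikes: they are no part of the job. Of the things like the part that bears white_wheel_mid, leave any that is turquoise; of the rest the smaller one is meant.

How it is judged:
By the outcome, as a careful person would: the job done as asked, in the order asked, and still so for the second after the job is handed in, with the robot touching nothing.
It also fails if it takes over 120 s, if anything falls off the work surface, if the arm or the gripper's body presses on something with over 40 N, if the wrist force passes 120 N, or if a joint passes its speed limit or range.

## Working session

There is one attempt and no reset: what is moved stays moved. The work goes in short steps, Python scripts to look and compute and a tool call to move; the robot and the scene stay as the last step left them, time stands still between calls to the robot, and variables do not carry over. Pictures are saved under pics/ and viewed, at most 14 in all, crops included, and the job is handed in when it is done.

Besides the shell and the picture viewer there is one more tool, called after "Emit:" as name(argument=value, ...), one argument or row to a line, values as JSON. carry_out: Moves the arm, as the interface text tells. Its arguments: {"type":"object","properties":{"motion":{"type":"array","items":{"type":"array","items":{"type":"array","items":{"type":"number"}}}},"grip_force":{"type":"number"}},"required":["motion"]}

```bash
mkdir -p pics; ls; cat > h.py <<'E'
import numpy as np,cv2
from bench import get_obs,optics,order,arm
def grab(n,save=None):
    m=optics.camera_model(n); im,d=optics.get_image(n)
    if save: cv2.imwrite('pics/'+save,im[...,::-1])
    return im,d,m
def pts(d,m):
    f=200/np.tan(np.radians(m['fovy'])/2); v,u=np.mgrid[:400,:640]
    P=np.stack([(u-m['cx'])/f*d,(v-m['cy'])/f*d,d],-1); T=np.array(m['cam_to_world'])
    return P@T[:3,:3].T+T[:3,3]
E
python3 - <<'E'
from h import *
for n in('top','side'):
    im,d,m=grab(n,n+'0.png'); np.savez(n+'0.npz',im=im,P=pts(d,m),d=d); print(n,m)
o=get_obs(); print(o)
E
```

```text
pics
top {'fovy': 44.41605772764406, 'cx': 325.2881182181301, 'cy': 201.85528156191074, 'cam_to_world': array([[ 1.11337474e-02, -9.99513089e-01,  2.91483287e-02,
         4.70364909e-01],
       [-9.99937573e-01, -1.11015183e-02,  1.26729392e-03,
         1.58027408e-02],
       [-9.43086156e-04, -2.91606188e-02, -9.99574294e-01,
         1.28900641e+00],
       [ 0.00000000e+00,  0.00000000e+00,  0.00000000e+00,
         1.00000000e+00]])}
side {'fovy': 57.96489614181601, 'cx': 322.4310070665398, 'cy': 203.69551881285017, 'cam_to_world': array([[ 0.9964156 , -0.06198204,  0.05756896,  0.4556921 ],
       [-0.08447722, -0.69350799,  0.71547904, -0.60408604],
       [-0.00442232, -0.71777774, -0.69625825,  0.64279778],
       [ 0.        ,  0.        ,  0.        ,  1.        ]])}
{'time_s': 0.1, 'joint_positions': array([-78.32276196,  26.83118088,  -0.66276728,  91.87799429,
         0.3443665 ,  61.38798633,  -3.22643974]), 'joint_vel': array([-0.02884226,  0.0322369 ,  0.08604788, -0.12224219, -0.00744136,
       -0.02985092, -0.0026492 ]), 'joint_torque': array([ 1.05213043e-03, -5.33512616e+01,  2.14737898e-02, -2.51968038e+01,
        1.14543561e-02,  4.34250644e-03, -2.26376682e-05]), 'tool_pos': array([0.15876498, 0.62979827, 0.24941402]), 'eef_rot': array([[-9.69672516e-01,  2.44407737e-01, -2.65126105e-04],
       [ 2.44407838e-01,  9.69671138e-01, -1.64086406e-03],
       [-1.43954739e-04, -1.65589968e-03, -9.99998619e-01]]), 'force': array([-0.51269835,  0.06590854,  0.32825986]), 'torque': array([-0.00137034,  0.02893116, -0.03752997]), 'grasp_force': 0.0, 'grip_width': 0.9995554610499151}
```

View pics/top0.png

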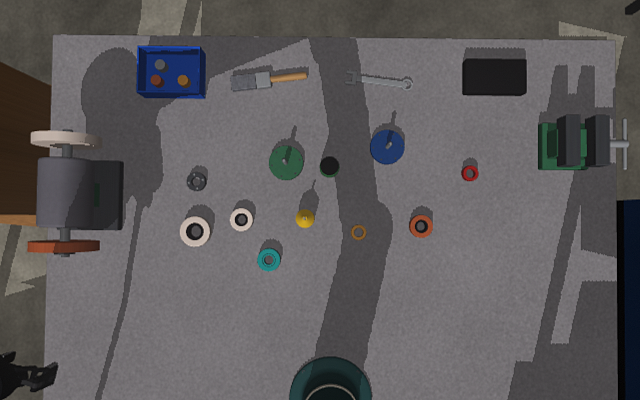

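View pics/side0.png

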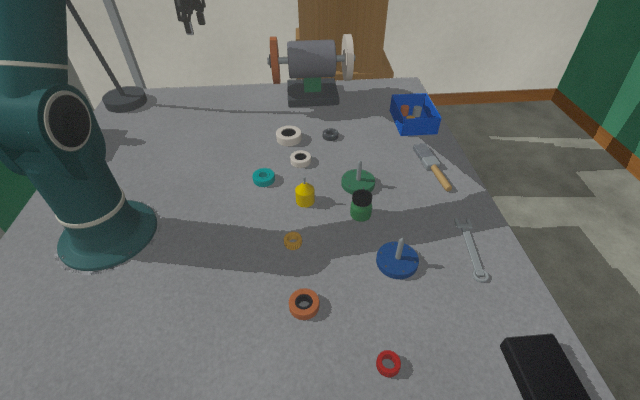

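Top view: flange (196,181), brass collar (358,232), brown wheel (421,226), red collar (470,173), green spindle (286,161), blue spindle (387,146), jar (330,166) and oil can (305,218).

White-wheel candidates: large white (195,231), small white (241,219) and turquoise (268,259). Turquoise is excluded, and the small white at (241,219) fits as the smaller of the other two. I'll confirm that with a crop and measure.

```bash
cat > m.py <<'E'
from h import *
z=np.load('top0.npz'); P=z['P']; im=z['im']
cv2.imwrite('pics/crop1.png',cv2.resize(im[150:285,170:300,::-1],None,fx=4.4,fy=4.4,interpolation=cv2.INTER_CUBIC))
for n,u,v,r in [('flange',196,181,16),('bigwhite',195,231,22),('white',241,219,18),('turq',268,259,17),('brass',358,232,13),('brown',421,226,18),('red',470,173,14),('green',286,161,24),('blue',387,146,24),('jar',330,166,14),('can',305,218,14)]:
    p=P[v-r:v+r+1,u-r:u+r+1].reshape(-1,3); 
    h=p[(p[:,2]>.009)]; top=np.percentile(h[:,2],60)
    q=h[abs(h[:,2]-top)<.004][:,:2].astype(np.float32)
    (c,R)=cv2.minEnclosingCircle(q*1000)
    print(n,'top %.4f'%top,'c',np.round(c,1),'R %.1f'%R,'mean',np.round(q.mean(0)*1000,1),len(q),'max z %.3f'%h[:,2].max())
E
python3 m.py
```

```text
flange top 0.0159 c [559.1 355.9] R 24.8 mean [559.3 355.8] 192 max z 1.289
bigwhite top 0.0263 c [429.  353.2] R 39.7 mean [429.4 352.4] 536 max z 1.289
white top 0.0199 c [460.9 235. ] R 29.8 mean [461.  235.1] 308 max z 1.289
turq top 0.0200 c [358.1 162.6] R 29.8 mean [357.7 162.3] 313 max z 1.289
brass top 0.0191 c [431.1 -69.2] R 20.3 mean [431.8 -68.9] 108 max z 1.289
brown top 0.0197 c [ 448.  -231.3] R 30.0 mean [ 448.9 -231.2] 297 max z 1.289
red top 0.0189 c [ 587.1 -358. ] R 21.1 mean [ 587.6 -358.2] 114 max z 1.289
green top 0.0184 c [610.2 121.9] R 44.7 mean [610.1 121.5] 778 max z 1.289
blue top 0.0181 c [ 654.8 -141.7] R 44.8 mean [ 653.8 -141.5] 777 max z 1.289
jar top 0.0647 c [598.9   8.6] R 23.2 mean [599.1   8.4] 235 max z 1.289
can top 0.0498 c [465.1  69.6] R 20.5 mean [465.2  68.7] 97 max z 1.289
```

View pics/crop1.png

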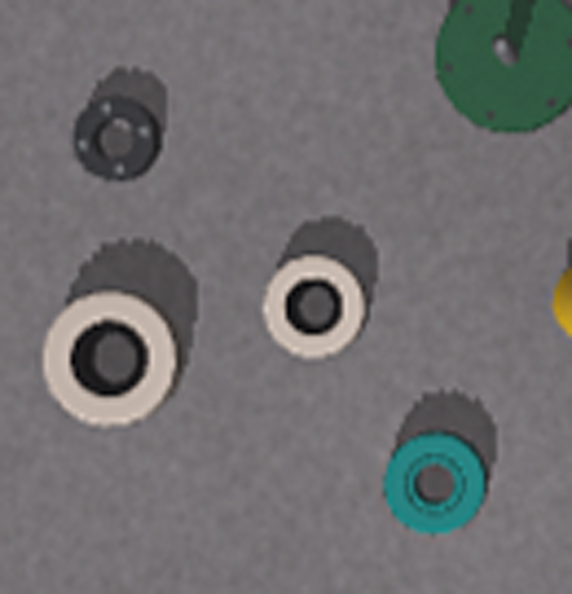

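The crop confirms it: the small white wheel (R 29.8 mm, centre (461,235) mm) is the one meant, and the larger white has R 39.7. I'll align the tool with the world axes (tool x=-X, y=+Y, z=-Z) and go round the grinder to the flange.

Emit:
carry_out(
  motion=[
    [[0, 0, -7.1, 0, 0, 0, 85], [0, 0, -7.1, 0, 0, 0, 85], [0, 0, 0, -25, -50, 0, 85], [0, 0, 0, -25, -50, 0, 85], [0, 0, 0, -25, -50, 0, 85], [0, 0, 0, -25, -50, 0, 85], [0, 0, 0, -45, -10, 0, 85], [0, 0, 0, -45, -10, 0, 85]],
  ],
  grip_force=40,
)

```text
time_s: 1.1
tool_pos: [0.3501, 0.4096, 0.2505]
eef_rot: [[-1.0, -0.001, 0.0], [-0.001, 1.0, 0.0], [-0.0, 0.0, -1.0]]
force: [-0.2, 1.1, -0.7]
grip_width: 0.993
grasp_force: 0.0
```

```bash
python3 -c "
from h import *
print(arm.tip_reach,[a for a in dir(arm) if a[0]!='_'])"
```

```text
0.019 ['MotionError', 'tip_reach']
```

Emit:
carry_out(
  motion=[
    [[0, 0, 0, -40, -10, 10, 85], [0, 0, 0, -40, -10, 20, 85], [0, 0, 0, -40, -10, 20, 85], [0, 0, 0, -40, -10, 20, 85], [0, 0, 0, -40, -10, 20, 85], [0, 0, 0, 0, 0, 20, 85], [0, 0, 0, 0, 0, 0, 85]],
  ],
)

```text
time_s: 1.98
tool_pos: [0.5471, 0.3601, 0.1378]
eef_rot: [[-1.0, -0.001, -0.005], [-0.001, 1.0, -0.003], [0.005, -0.003, -1.0]]
force: [0.1, 0.9, 0.8]
grip_width: 0.998
grasp_force: 0.0
```

```bash
python3 - <<'E'
from h import *
o=get_obs(); im,d,m=grab('wrist','w1.png'); P=pts(d,m); np.savez('w1.npz',P=P,im=im)
print(o['tool_pos']); print(np.array(m['cam_to_world']).round(3))
p=P[(P[...,2]>.010)&(P[...,2]<.022)&(d>0)&(np.hypot(P[...,0]-.559,P[...,1]-.356)<.04)]
c,R=cv2.minEnclosingCircle((p[:,:2]*1000).astype(np.float32)); print(c,R,len(p),np.median(p[:,2]))
E
```

```text
[0.5470928  0.36011011 0.13782184]
[[-0.002  0.96   0.28   0.475]
 [ 1.     0.002 -0.002  0.36 ]
 [-0.003  0.28  -0.96   0.262]
 [ 0.     0.     0.     1.   ]]
(558.6088256835938, 355.94989013671875) 24.97568702697754 2820 0.016390238821102326
```

View pics/w1.png

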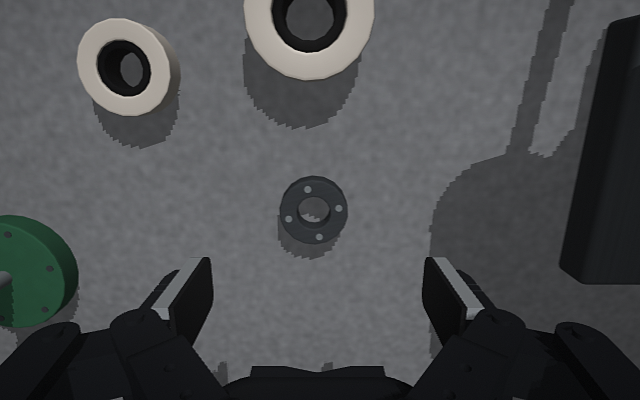

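The wrist view shows the flange at (313,210), in agreement with the top measurement. Descending on it.

Emit:
carry_out(
  motion=[
    [[0, 0, 0, -11.5, -4, 30, 85], [0, 0, 0, 0, 0, 35, 85], [0, 0, 0, 0, 0, 30, 85], [0, 0, 0, 0, 0, 23, 85], [0, 0, 0, 0, 0, 0, 85], [0, 0, 0, 0, 0, 0, 40], [0, 0, 0, 0, 0, 0, 40], [0, 0, 0, 0, 0, 0, 40]],
  ],
  grip_force=40,
)

```text
time_s: 3.02
tool_pos: [0.5614, 0.3572, 0.0244]
eef_rot: [[-1.0, -0.001, 0.002], [-0.001, 1.0, 0.001], [-0.002, 0.001, -1.0]]
force: [-0.8, -1.3, 5.9]
grip_width: 0.56
grasp_force: 40.2
```

Emit:
carry_out(
  motion=[
    [[0, 0, 0, 0, 0, 0, 30], [0, 0, 0, 0, 0, 0, 30], [0, 0, 0, 0, 0, 0, 30]],
  ],
)

```text
time_s: 3.4
tool_pos: [0.5615, 0.3573, 0.0244]
eef_rot: [[-1.0, -0.001, 0.002], [-0.001, 1.0, 0.002], [-0.002, 0.002, -1.0]]
force: [-1.5, -0.2, 4.9]
grip_width: 0.567
grasp_force: 40.2
```

Emit:
carry_out(
  motion=[
    [[0, 0, 0, 0, 0, -40, 30], [0, 0, 0, 0, 0, -40, 30], [0, 0, 0, -7, -35, -25, 30], [0, 0, 0, -9, -40, 0, 30], [0, 0, 0, -9, -40, 0, 30], [0, 0, 0, -9, -40, 0, 30], [0, 0, 0, -9, -40, 0, 30], [0, 0, 0, -9, -40, 0, 30]],
  ],
)

```text
time_s: 4.4
tool_pos: [0.6131, 0.1205, 0.1281]
eef_rot: [[-1.0, -0.001, 0.001], [-0.001, 1.0, 0.0], [-0.001, 0.0, -1.0]]
force: [-0.2, 0.1, -1.7]
grip_width: 0.56
grasp_force: 41.9
```

Emit:
carry_out(
  motion=[
    [[0, 0, 0, 0, 0, 0, 30], [0, 0, 0, 0, 0, 0, 30]],
  ],
)

```text
time_s: 4.65
tool_pos: [0.6128, 0.1224, 0.1278]
eef_rot: [[-1.0, -0.001, 0.0], [-0.001, 1.0, 0.001], [-0.0, 0.001, -1.0]]
force: [-0.4, 0.2, -2.6]
grip_width: 0.56
grasp_force: 41.9
```

```bash
cat > w.py <<'E'
from h import *
import sys
# view from wrist: relevant heights
o=get_obs(); im,d,m=grab('wrist',sys.argv[1]+'.png'); P=pts(d,m)
t=o['tool_pos']; print(t, o['force'].round(1), o['grip_width'])
q=P[(d>0)&(np.hypot(P[...,0]-t[0],P[...,1]-t[1])<.04)]
zs=q[:,2]-t[2]; h,e=np.histogram(zs,bins=np.arange(-.06,.04,.004)); print([(round(a*1000),int(b)) for a,b in zip(e,h) if b>30])
np.savez(sys.argv[1]+'.npz',P=P,im=im,t=t)
E
python3 w.py w2
```

```text
[0.61278725 0.12237611 0.12776667] [-0.4  0.2 -2.6] 0.5604789893361196
[(-24, 295), (-20, 536), (-16, 616), (-12, 4903), (-8, 3961), (-4, 473), (0, 515), (4, 564), (8, 610), (12, 619), (16, 545), (20, 1039), (24, 365), (28, 816), (32, 872)]
```

View pics/w2.png

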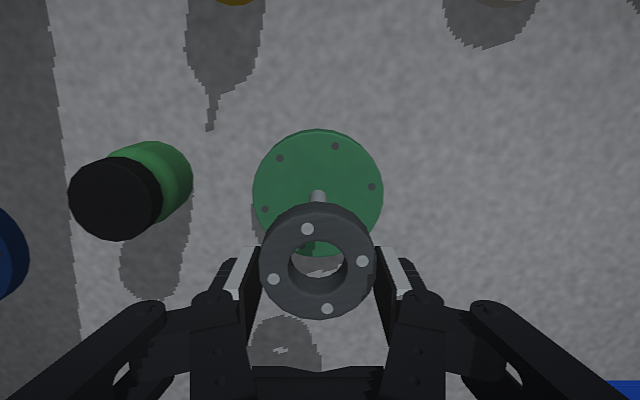

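The flange is held flat (319,262) with the green base behind it at (318,190). Measuring both in this frame.

```bash
cat > c.py <<'E'
from h import *
import sys
def held(f,top,R=None):
    z=np.load(f+'.npz'); P,t=z['P'],z['t']
    q=P[(abs(P[...,2]-t[2]-top)<.003)&(abs(P[...,1]-t[1])<.004)&(abs(P[...,0]-t[0])<.05)][:,0]*1000
    x=P[(abs(P[...,2]-t[2]-top)<.003)&(abs(P[...,0]-q.min()/2000-q.max()/2000)<.002)&(abs(P[...,1]-t[1])<.015)][:,1]*1000
    x=np.sort(x);g=np.diff(x);i=g.argmax()
    print('ring x range',q.min().round(1),q.max().round(1),'mid',(q.min()+q.max())/2,'bore y',x[i],x[i+1],'mid',(x[i]+x[i+1])/2,'tcp',t*1000)
def base(f,cx,cy):
    z=np.load(f+'.npz'); P=z['P']
    p=P[(abs(P[...,2]-.018)<.004)&(np.hypot(P[...,0]-cx,P[...,1]-cy)<.05)]
    print('base',cv2.minEnclosingCircle((p[:,:2]*1000).astype(np.float32)))
if __name__=='__main__':
    held(sys.argv[1],float(sys.argv[2])); base(sys.argv[1],float(sys.argv[3]),float(sys.argv[4]))
E
python3 c.py w2 -.0084 .610 .122
```

```text
ring x range 584.6 634.7 mid 609.6547989381705 bore y 109.94068025107987 133.393023664434 mid 121.66685195775693 tcp [612.78725307 122.37611437 127.76667427]
base ((609.853515625, 121.52571868896484), 44.894588470458984)
```

Emit:
carry_out(
  motion=[
    [[0, 0, 0, 0, 0, 20, 30], [0, 0, 0, 0, 0, 25, 30], [0, 0, 0, 0, 0, 20, 30], [0, 0, 0, 0, 0, 10, 30], [0, 0, 0, 0, 0, 5, 30], [0, 0, 0, 0, 0, 3, 30], [0, 0, 0, 0, 0, 2, 30], [0, 0, 0, 0, 0, 0, 30]],
  ],
)

```text
time_s: 5.7
tool_pos: [0.6131, 0.1218, 0.0427]
eef_rot: [[-1.0, -0.001, 0.001], [-0.001, 1.0, 0.0], [-0.001, 0.0, -1.0]]
force: [0.5, 0.4, -2.6]
grip_width: 0.559
grasp_force: 41.9
```

Emit:
carry_out(
  motion=[
    [[0, 0, 0, 0, 0, 1, 30], [0, 0, 0, 0, 0, 0, 30], [0, 0, 0, 0, 0, 0, 30]],
  ],
)

```text
time_s: 6.08
tool_pos: [0.6132, 0.1218, 0.0425]
eef_rot: [[-1.0, -0.001, 0.001], [-0.001, 1.0, 0.0], [-0.001, 0.0, -1.0]]
force: [-2.0, -0.8, 6.2]
grip_width: 0.563
grasp_force: 42.5
```

Contact at the right height. Releasing, rising, and going to the brown wheel at (448,-231).

Emit:
carry_out(
  motion=[
    [[0, 0, 0, 0, 0, 0, 70], [0, 0, 0, 0, 0, 0, 80], [0, 0, 0, 0, 0, 0, 85], [0, 0, 0, 0, 0, -25, 85], [0, 0, 0, 0, 0, -40, 85], [0, 0, 0, 0, 0, -40, 85], [0, 0, 0, 20, -43, 0, 85], [0, 0, 0, 20, -43, 0, 85]],
  ],
)

```text
time_s: 7.08
tool_pos: [0.5728, 0.0351, 0.1469]
eef_rot: [[-1.0, -0.002, 0.002], [-0.002, 1.0, 0.0], [-0.002, 0.0, -1.0]]
force: [0.9, -1.1, 0.3]
grip_width: 0.997
grasp_force: 0.0
```

Emit:
carry_out(
  motion=[
    [[0, 0, 0, 20, -44, 0, 85], [0, 0, 0, 20, -44, 0, 85], [0, 0, 0, 20, -44, 0, 85], [0, 0, 0, 20, -44, 0, 85], [0, 0, 0, 20, -44, 0, 85], [0, 0, 0, 22, -47, 10, 85], [0, 0, 0, 0, 0, 15, 85], [0, 0, 0, 0, 0, 0, 85]],
  ],
)

```text
time_s: 8.07
tool_pos: [0.4506, -0.2306, 0.1203]
eef_rot: [[-1.0, -0.001, -0.002], [-0.001, 1.0, 0.001], [0.002, 0.001, -1.0]]
force: [-0.3, 0.6, -0.1]
grip_width: 1.0
grasp_force: 0.0
```

```bash
cat > f.py <<'E'
from h import *
import sys
n,cx,cy,R,top=sys.argv[1],*map(float,sys.argv[2:6])
o=get_obs(); im,d,m=grab('wrist',n+'.png'); P=pts(d,m); t=o['tool_pos']*1000
p=P[(abs(P[...,2]-top)<.004)&(d>0)&(np.hypot(P[...,0]-cx,P[...,1]-cy)<R+.015)]
c,r=cv2.minEnclosingCircle((p[:,:2]*1000).astype(np.float32))
print('tcp',t.round(1),'c',np.round(c,1),'R',round(r,1),'tool shift',np.round([t[0]-c[0],c[1]-t[1]],1))
E
python3 f.py w3 .448 -.231 .03 .020
```

```text
tcp [ 450.6 -230.6  120.3] c [ 448.  -231.9] R 29.8 tool shift [ 2.6 -1.3]
```

Emit:
carry_out(
  motion=[
    [[0, 0, 0, 2.6, -1.3, 30, 85], [0, 0, 0, 0, 0, 35, 85], [0, 0, 0, 0, 0, 18, 85], [0, 0, 0, 0, 0, 10, 85], [0, 0, 0, 0, 0, 0, 85], [0, 0, 0, 0, 0, 0, 45], [0, 0, 0, 0, 0, 0, 45], [0, 0, 0, 0, 0, 0, 45]],
  ],
  grip_force=40,
)

```text
time_s: 9.12
tool_pos: [0.4493, -0.2329, 0.0297]
eef_rot: [[-1.0, -0.001, 0.002], [-0.001, 1.0, -0.0], [-0.002, -0.0, -1.0]]
force: [-1.2, 1.3, 6.4]
grip_width: 0.67
grasp_force: 41.5
```

Emit:
carry_out(
  motion=[
    [[0, 0, 0, 0, 0, -30, 45], [0, 0, 0, 0, 0, -40, 45], [0, 0, 0, 0, 0, -40, 45], [0, 0, 0, -18, 40, 0, 45], [0, 0, 0, -18, 40, 0, 45], [0, 0, 0, -18, 40, 0, 45], [0, 0, 0, -18, 40, 0, 45], [0, 0, 0, -18, 40, 0, 45]],
  ],
)

```text
time_s: 10.12
tool_pos: [0.5389, -0.0314, 0.139]
eef_rot: [[-1.0, -0.001, 0.001], [-0.001, 1.0, 0.0], [-0.001, 0.0, -1.0]]
force: [0.6, -0.3, -1.8]
grip_width: 0.663
grasp_force: 44.1
```

Emit:
carry_out(
  motion=[
    [[0, 0, 0, -18, 40, 0, 45], [0, 0, 0, -18, 40, 0, 45], [0, 0, 0, -18, 40, 0, 45], [0, 0, 0, -18, 34.5, 0, 45], [0, 0, 0, 0, 0, 0, 45], [0, 0, 0, 0, 0, 0, 45]],
  ],
)

```text
time_s: 10.88
tool_pos: [0.6098, 0.121, 0.1383]
eef_rot: [[-1.0, -0.0, -0.0], [-0.0, 1.0, -0.001], [0.0, -0.001, -1.0]]
force: [0.0, -1.4, -1.6]
grip_width: 0.663
grasp_force: 44.1
```

```bash
python3 w.py w4; python3 c.py w4 -.0097 .610 .122
```

```text
[0.60978749 0.12101512 0.13832391] [ 0.  -1.4 -1.6] 0.6627574739975477
[(-28, 410), (-24, 533), (-20, 553), (-16, 656), (-12, 12300), (-8, 503), (-4, 450), (0, 453), (4, 521), (8, 574), (12, 612), (16, 608), (20, 1001), (24, 333), (28, 392), (32, 656)]
ring x range 578.8 638.5 mid 608.6658833872561 bore y 108.46076172252579 131.86541622277974 mid 120.16308897265276 tcp [609.78749145 121.01511543 138.32391199]
base ((609.9144287109375, 121.62495422363281), 44.89105987548828)
```

View pics/w4.png

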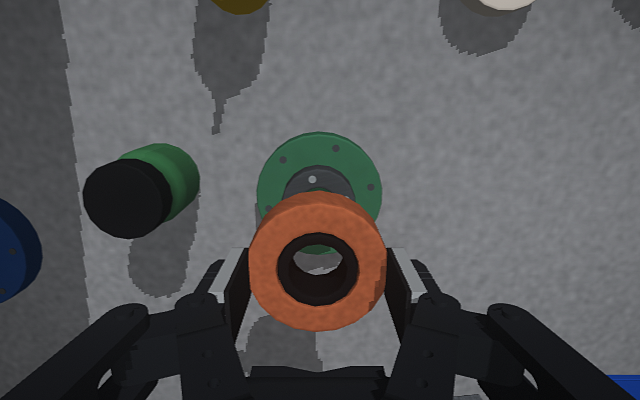

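The flange lies flat on the base (318,180) and the wheel is held level (317,265). Correcting by about 1.3 mm in x and y and lowering.

Emit:
carry_out(
  motion=[
    [[0, 0, 0, -1.3, 1.4, 10, 45], [0, 0, 0, 0, 0, 20, 45], [0, 0, 0, 0, 0, 20, 45], [0, 0, 0, 0, 0, 12, 45], [0, 0, 0, 0, 0, 6, 45], [0, 0, 0, 0, 0, 3, 45], [0, 0, 0, 0, 0, 1.5, 45], [0, 0, 0, 0, 0, 0, 45]],
  ],
)

```text
time_s: 11.92
tool_pos: [0.6118, 0.1234, 0.0662]
eef_rot: [[-1.0, -0.001, 0.001], [-0.001, 1.0, 0.0], [-0.001, 0.0, -1.0]]
force: [0.2, -0.3, -0.2]
grip_width: 0.661
grasp_force: 44.1
```

Emit:
carry_out(
  motion=[
    [[0, 0, 0, 0, 0, 1, 45], [0, 0, 0, 0, 0, 1, 45], [0, 0, 0, 0, 0, 0, 45]],
  ],
)

```text
time_s: 12.3
tool_pos: [0.6116, 0.1233, 0.0638]
eef_rot: [[-1.0, -0.001, 0.0], [-0.001, 1.0, 0.0], [-0.0, 0.0, -1.0]]
force: [-0.1, -0.4, -0.1]
grip_width: 0.666
grasp_force: 44.1
```

Emit:
carry_out(
  motion=[
    [[0, 0, 0, 0, 0, 0.6, 45], [0, 0, 0, 0, 0, 0.3, 45], [0, 0, 0, 0, 0, 0, 45]],
  ],
)

```text
time_s: 12.68
tool_pos: [0.6116, 0.1233, 0.0637]
eef_rot: [[-1.0, -0.001, 0.0], [-0.001, 1.0, 0.0], [-0.0, 0.0, -1.0]]
force: [-2.2, -0.8, 5.2]
grip_width: 0.669
grasp_force: 44.8
```

Seated. Releasing, then on to the brass collar at (431,-69).

Emit:
carry_out(
  motion=[
    [[0, 0, 0, 0, 0, 0, 75], [0, 0, 0, 0, 0, 0, 85], [0, 0, 0, 0, 0, 0, 85], [0, 0, 0, 0, 0, -25, 85], [0, 0, 0, 0, 0, -40, 85], [0, 0, 0, 0, 0, -20, 85], [0, 0, 0, 36, -38, 0, 85], [0, 0, 0, 36, -38, 0, 85]],
  ],
)

```text
time_s: 13.68
tool_pos: [0.5386, 0.0466, 0.1477]
eef_rot: [[-1.0, -0.002, 0.0], [-0.002, 1.0, -0.0], [-0.0, -0.0, -1.0]]
force: [0.2, -1.3, 0.7]
grip_width: 0.994
grasp_force: 0.0
```

Emit:
carry_out(
  motion=[
    [[0, 0, 0, 36, -38, 0, 85], [0, 0, 0, 36, -38, 0, 85], [0, 0, 0, 36, -40, 0, 85], [0, 0, 0, 0, 0, 25, 85], [0, 0, 0, 0, 0, 0, 85], [0, 0, 0, 0, 0, 0, 85]],
  ],
)

```text
time_s: 14.42
tool_pos: [0.4323, -0.0685, 0.1232]
eef_rot: [[-1.0, -0.002, 0.0], [-0.002, 1.0, 0.0], [-0.0, 0.0, -1.0]]
force: [0.2, -0.4, 1.5]
grip_width: 0.995
grasp_force: 0.0
```

```bash
python3 f.py w5 .431 -.069 .02 .020
```

```text
tcp [432.3 -68.5 123.2] c [430.7 -69.5] R 20.9 tool shift [ 1.6 -1. ]
```

Emit:
carry_out(
  motion=[
    [[0, 0, 0, 1.6, -1, 30, 85], [0, 0, 0, 0, 0, 35, 85], [0, 0, 0, 0, 0, 20, 85], [0, 0, 0, 0, 0, 10, 85], [0, 0, 0, 0, 0, 0, 60], [0, 0, 0, 0, 0, 0, 25], [0, 0, 0, 0, 0, 0, 25], [0, 0, 0, 0, 0, 0, 25]],
  ],
  grip_force=40,
)

```text
time_s: 15.48
tool_pos: [0.4309, -0.0698, 0.0291]
eef_rot: [[-1.0, -0.001, 0.002], [-0.001, 1.0, 0.0], [-0.002, 0.0, -1.0]]
force: [-2.0, 0.6, 7.8]
grip_width: 0.447
grasp_force: 39.2
```

Emit:
carry_out(
  motion=[
    [[0, 0, 0, 0, 0, 0, 25], [0, 0, 0, 0, 0, 0, 25]],
  ],
)

```text
time_s: 15.72
tool_pos: [0.4309, -0.0698, 0.0291]
eef_rot: [[-1.0, -0.001, 0.002], [-0.001, 1.0, 0.0], [-0.002, 0.0, -1.0]]
force: [-1.6, 0.3, 7.3]
grip_width: 0.447
grasp_force: 39.2
```

Emit:
carry_out(
  motion=[
    [[0, 0, 0, 0, 0, -30, 25], [0, 0, 0, 0, 0, -45, 25], [0, 0, 0, 0, 0, -45, 25], [0, 0, 0, -36, 38, 0, 25], [0, 0, 0, -36, 38, 0, 25], [0, 0, 0, -36, 38, 0, 25], [0, 0, 0, -36, 38, 0, 25], [0, 0, 0, -35, 39, 0, 25]],
  ],
)

```text
time_s: 16.73
tool_pos: [0.6099, 0.1225, 0.1485]
eef_rot: [[-1.0, -0.001, 0.001], [-0.001, 1.0, -0.0], [-0.001, -0.0, -1.0]]
force: [0.1, -0.4, -0.5]
grip_width: 0.446
grasp_force: 40.7
```

Emit:
carry_out(
  motion=[
    [[0, 0, 0, 0, 0, 0, 25], [0, 0, 0, 0, 0, 0, 25]],
  ],
)

```text
time_s: 16.98
tool_pos: [0.6082, 0.1208, 0.1478]
eef_rot: [[-1.0, -0.001, -0.001], [-0.001, 1.0, -0.001], [0.001, -0.001, -1.0]]
force: [-0.1, -0.9, -1.2]
grip_width: 0.445
grasp_force: 40.7
```

```bash
python3 w.py w6; python3 c.py w6 -.0091 .610 .122
```

```text
[0.60824503 0.12082091 0.14780207] [-0.1 -0.9 -1.2] 0.4451151425985711
[(-28, 323), (-24, 494), (-20, 553), (-16, 685), (-12, 4426), (-8, 599), (-4, 444), (0, 476), (4, 527), (8, 559), (12, 512), (16, 708), (20, 831), (24, 715), (28, 1041), (32, 1297)]
ring x range 587.3 627.9 mid 607.5884880615297 bore y 108.29769383712761 131.57840960655466 mid 119.93805172184113 tcp [608.24502824 120.82091406 147.8020677 ]
base ((609.83251953125, 121.56733703613281), 44.89663314819336)
```

View pics/w6.png

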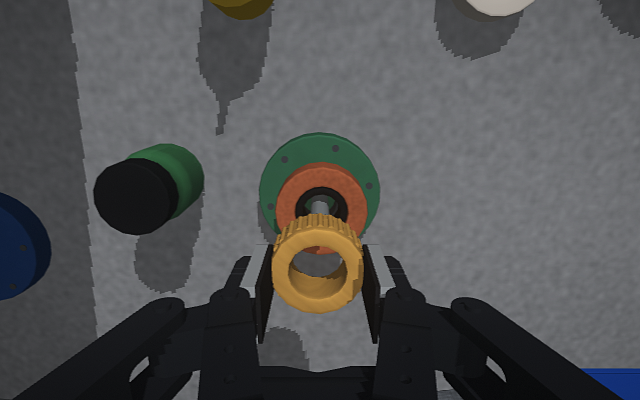

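The brown wheel is seated round the pin (320,205) and the collar is held level (318,263). Correcting (+2.2, +1.6 mm) and lowering.

Emit:
carry_out(
  motion=[
    [[0, 0, 0, -2.2, 1.6, 10, 25], [0, 0, 0, 0, 0, 15, 25], [0, 0, 0, 0, 0, 15, 25], [0, 0, 0, 0, 0, 12, 25], [0, 0, 0, 0, 0, 6, 25], [0, 0, 0, 0, 0, 3, 25], [0, 0, 0, 0, 0, 1.5, 25], [0, 0, 0, 0, 0, 0, 25]],
  ],
)

```text
time_s: 18.02
tool_pos: [0.6114, 0.123, 0.0857]
eef_rot: [[-1.0, -0.001, 0.001], [-0.001, 1.0, 0.0], [-0.001, 0.0, -1.0]]
force: [0.3, 0.4, -1.2]
grip_width: 0.446
grasp_force: 40.7
```

Emit:
carry_out(
  motion=[
    [[0, 0, 0, 0, 0, 1, 25], [0, 0, 0, 0, 0, 0.5, 25], [0, 0, 0, 0, 0, 0, 25]],
  ],
)

```text
time_s: 18.4
tool_pos: [0.6111, 0.123, 0.0839]
eef_rot: [[-1.0, -0.001, 0.0], [-0.001, 1.0, 0.0], [-0.0, 0.0, -1.0]]
force: [0.4, 0.5, -1.5]
grip_width: 0.442
grasp_force: 40.7
```

Emit:
carry_out(
  motion=[
    [[0, 0, 0, 0, 0, 0.7, 25], [0, 0, 0, 0, 0, 0.6, 25], [0, 0, 0, 0, 0, 0, 25], [0, 0, 0, 0, 0, 0, 25]],
  ],
)

```text
time_s: 18.9
tool_pos: [0.6112, 0.1229, 0.0832]
eef_rot: [[-1.0, -0.001, 0.0], [-0.001, 1.0, 0.0], [-0.0, 0.0, -1.0]]
force: [-1.7, -0.8, 5.4]
grip_width: 0.444
grasp_force: 41.2
```

Seated. Releasing and going to the small white wheel at (461,235).

Emit:
carry_out(
  motion=[
    [[0, 0, 0, 0, 0, 0, 60], [0, 0, 0, 0, 0, 0, 85], [0, 0, 0, 0, 0, 0, 85], [0, 0, 0, 0, 0, -20, 85], [0, 0, 0, 0, 0, -40, 85], [0, 0, 0, 0, 0, -10, 85], [0, 0, 0, 38, 28, 0, 85], [0, 0, 0, 38, 28, 0, 85]],
  ],
)

```text
time_s: 19.9
tool_pos: [0.5343, 0.1792, 0.1532]
eef_rot: [[-1.0, 0.0, 0.001], [0.0, 1.0, 0.0], [-0.001, 0.0, -1.0]]
force: [0.3, 1.0, -0.7]
grip_width: 0.998
grasp_force: 0.0
```

Emit:
carry_out(
  motion=[
    [[0, 0, 0, 38, 28, 0, 85], [0, 0, 0, 36, 28, 10, 85], [0, 0, 0, 0, 0, 25, 85], [0, 0, 0, 0, 0, 0, 85], [0, 0, 0, 0, 0, 0, 85]],
  ],
)

```text
time_s: 20.52
tool_pos: [0.4619, 0.2344, 0.1184]
eef_rot: [[-1.0, 0.0, 0.001], [0.0, 1.0, 0.0], [-0.001, 0.0, -1.0]]
force: [0.2, -0.4, -0.1]
grip_width: 0.996
grasp_force: 0.0
```

```bash
python3 f.py w7 .461 .235 .03 .020
```

```text
tcp [461.9 234.4 118.4] c [460.5 235.2] R 29.8 tool shift [1.4 0.8]
```

Emit:
carry_out(
  motion=[
    [[0, 0, 0, 1.4, 0.8, 30, 85], [0, 0, 0, 0, 0, 35, 85], [0, 0, 0, 0, 0, 16, 85], [0, 0, 0, 0, 0, 8, 85], [0, 0, 0, 0, 0, 0, 85], [0, 0, 0, 0, 0, 0, 45], [0, 0, 0, 0, 0, 0, 45], [0, 0, 0, 0, 0, 0, 45]],
  ],
  grip_force=40,
)

```text
time_s: 21.58
tool_pos: [0.4603, 0.236, 0.0303]
eef_rot: [[-1.0, -0.0, 0.001], [-0.0, 1.0, 0.001], [-0.001, 0.001, -1.0]]
force: [-2.1, -1.0, 10.6]
grip_width: 0.665
grasp_force: 40.3
```

Emit:
carry_out(
  motion=[
    [[0, 0, 0, 0, 0, 0, 45], [0, 0, 0, 0, 0, 0, 45]],
  ],
)

```text
time_s: 21.82
tool_pos: [0.4603, 0.2359, 0.0303]
eef_rot: [[-1.0, -0.0, 0.002], [-0.0, 1.0, 0.001], [-0.002, 0.001, -1.0]]
force: [-2.2, -1.3, 11.0]
grip_width: 0.668
grasp_force: 40.3
```

Emit:
carry_out(
  motion=[
    [[0, 0, 0, 0, 0, -35, 45], [0, 0, 0, 0, 0, -45, 45], [0, 0, 0, 0, 0, -45, 45], [0, 0, 0, -20, -40, 0, 45], [0, 0, 0, -20, -40, 0, 45], [0, 0, 0, -20, -40, 0, 45], [0, 0, 0, -20, -40, 0, 45], [0, 0, 0, -20, -40, 0, 45]],
  ],
)

```text
time_s: 22.82
tool_pos: [0.5603, 0.0345, 0.1542]
eef_rot: [[-1.0, -0.001, 0.001], [-0.001, 1.0, 0.0], [-0.001, 0.0, -1.0]]
force: [0.1, 0.0, -0.8]
grip_width: 0.667
grasp_force: 42.8
```

Emit:
carry_out(
  motion=[
    [[0, 0, 0, -20, -40, 0, 45], [0, 0, 0, -20, -40, 0, 45], [0, 0, 0, -20, -40, 0, 45], [0, 0, 0, -20, -40, 0, 45], [0, 0, 0, -14, -17, 10, 45], [0, 0, 0, 0, 0, 15, 45], [0, 0, 0, 0, 0, 0, 45], [0, 0, 0, 0, 0, 0, 45]],
  ],
)

```text
time_s: 23.82
tool_pos: [0.6537, -0.1396, 0.1288]
eef_rot: [[-1.0, -0.003, -0.0], [-0.003, 1.0, 0.001], [0.0, 0.001, -1.0]]
force: [-0.6, -0.1, -1.5]
grip_width: 0.668
grasp_force: 42.9
```

```bash
python3 w.py w8; python3 c.py w8 -.0103 .6545 -.1416
```

```text
[ 0.65374789 -0.13960674  0.1287627 ] [-0.6 -0.1 -1.5] 0.6680852262881891
[(-32, 85), (-28, 482), (-24, 547), (-20, 562), (-16, 800), (-12, 11981), (-8, 383), (-4, 434), (0, 462), (4, 531), (8, 563), (12, 600), (16, 618), (20, 997), (24, 336), (28, 372), (32, 658)]
ring x range 624.1 683.9 mid 653.9983715104087 bore y -151.86482040999698 -128.6839334353646 mid -140.2743769226808 tcp [ 653.74789318 -139.60673839  128.76269814]
base ((654.41064453125, -142.5447235107422), 44.8972282409668)
```

View pics/w8.png

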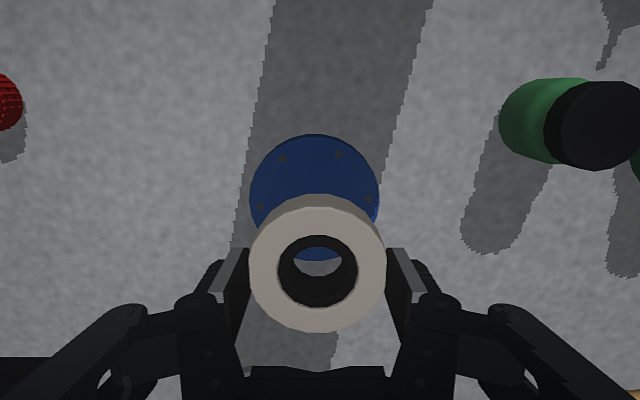

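White wheel held level at (317,268), blue base behind at (314,195). Correcting -2.3 mm in y and lowering.

Emit:
carry_out(
  motion=[
    [[0, 0, 0, -0.4, -2.2, 10, 45], [0, 0, 0, 0, 0, 20, 45], [0, 0, 0, 0, 0, 20, 45], [0, 0, 0, 0, 0, 15, 45], [0, 0, 0, 0, 0, 8, 45], [0, 0, 0, 0, 0, 3, 45], [0, 0, 0, 0, 0, 2, 45], [0, 0, 0, 0, 0, 0, 45]],
  ],
)

```text
time_s: 24.88
tool_pos: [0.6547, -0.1435, 0.0511]
eef_rot: [[-1.0, -0.001, 0.001], [-0.001, 1.0, -0.0], [-0.001, -0.0, -1.0]]
force: [0.1, 0.2, -1.0]
grip_width: 0.667
grasp_force: 42.9
```

Emit:
carry_out(
  motion=[
    [[0, 0, 0, 0, 0, 1, 45], [0, 0, 0, 0, 0, 0.7, 45], [0, 0, 0, 0, 0, 0.5, 45], [0, 0, 0, 0, 0, 0, 45]],
  ],
)

```text
time_s: 25.38
tool_pos: [0.6544, -0.1434, 0.0486]
eef_rot: [[-1.0, -0.001, 0.0], [-0.001, 1.0, 0.0], [-0.0, 0.0, -1.0]]
force: [0.3, 0.0, 1.2]
grip_width: 0.667
grasp_force: 43.1
```

Emit:
carry_out(
  motion=[
    [[0, 0, 0, 0, 0, 0.6, 45], [0, 0, 0, 0, 0, 0, 45], [0, 0, 0, 0, 0, 0, 45]],
  ],
)

```text
time_s: 25.75
tool_pos: [0.6545, -0.1434, 0.0485]
eef_rot: [[-1.0, -0.001, 0.0], [-0.001, 1.0, 0.0], [-0.0, 0.0, -1.0]]
force: [-1.9, 0.7, 5.7]
grip_width: 0.67
grasp_force: 43.6
```

Seated. Releasing and going to the red collar at (587,-358).

Emit:
carry_out(
  motion=[
    [[0, 0, 0, 0, 0, 0, 75], [0, 0, 0, 0, 0, 0, 85], [0, 0, 0, 0, 0, 0, 85], [0, 0, 0, 0, 0, -20, 85], [0, 0, 0, 0, 0, -40, 85], [0, 0, 0, 0, 0, -40, 85], [0, 0, 0, 13, -43, 0, 85], [0, 0, 0, 13, -43, 0, 85]],
  ],
)

```text
time_s: 26.75
tool_pos: [0.6292, -0.23, 0.1504]
eef_rot: [[-1.0, -0.003, 0.003], [-0.003, 1.0, -0.001], [-0.003, -0.001, -1.0]]
force: [0.4, -0.6, -1.4]
grip_width: 0.994
grasp_force: 0.0
```

Emit:
carry_out(
  motion=[
    [[0, 0, 0, 13, -43, 0, 85], [0, 0, 0, 13, -43, 0, 85], [0, 0, 0, 15, -43, 10, 85], [0, 0, 0, 0, 0, 15, 85], [0, 0, 0, 0, 0, 0, 85], [0, 0, 0, 0, 0, 0, 85]],
  ],
)

```text
time_s: 27.5
tool_pos: [0.5889, -0.3568, 0.1236]
eef_rot: [[-1.0, -0.003, 0.001], [-0.003, 1.0, 0.001], [-0.001, 0.001, -1.0]]
force: [0.1, 0.3, 0.9]
grip_width: 0.997
grasp_force: 0.0
```

```bash
python3 f.py w9 .587 -.358 .02 .020
```

```text
tcp [ 588.9 -356.8  123.6] c [ 587.7 -359.5] R 20.8 tool shift [ 1.2 -2.7]
```

Emit:
carry_out(
  motion=[
    [[0, 0, 0, 1.2, -2.2, 30, 85], [0, 0, 0, 0, 0, 35, 85], [0, 0, 0, 0, 0, 20, 85], [0, 0, 0, 0, 0, 9, 85], [0, 0, 0, 0, 0, 0, 60], [0, 0, 0, 0, 0, 0, 25], [0, 0, 0, 0, 0, 0, 25], [0, 0, 0, 0, 0, 0, 25]],
  ],
  grip_force=40,
)

```text
time_s: 28.55
tool_pos: [0.5874, -0.3612, 0.0305]
eef_rot: [[-1.0, -0.001, 0.002], [-0.001, 1.0, -0.001], [-0.002, -0.001, -1.0]]
force: [-0.4, 1.0, 6.4]
grip_width: 0.437
grasp_force: 40.6
```

Emit:
carry_out(
  motion=[
    [[0, 0, 0, 0, 0, 0, 25], [0, 0, 0, 0, 0, 0, 25]],
  ],
)

```text
time_s: 28.8
tool_pos: [0.5874, -0.3613, 0.0305]
eef_rot: [[-1.0, -0.001, 0.002], [-0.001, 1.0, -0.001], [-0.002, -0.001, -1.0]]
force: [-0.7, 0.4, 6.4]
grip_width: 0.439
grasp_force: 40.6
```

Emit:
carry_out(
  motion=[
    [[0, 0, 0, 0, 0, -30, 25], [0, 0, 0, 0, 0, -40, 25], [0, 0, 0, 0, 0, -35, 25], [0, 0, 0, -13, 43, 0, 25], [0, 0, 0, -13, 43, 0, 25], [0, 0, 0, -13, 43, 0, 25], [0, 0, 0, -14, 44, 0, 25], [0, 0, 0, -14, 45, 0, 25]],
  ],
)

```text
time_s: 29.8
tool_pos: [0.6534, -0.1414, 0.1339]
eef_rot: [[-1.0, -0.001, 0.0], [-0.001, 1.0, -0.0], [-0.0, -0.0, -1.0]]
force: [0.9, -0.4, -0.7]
grip_width: 0.436
grasp_force: 40.4
```

Emit:
carry_out(
  motion=[
    [[0, 0, 0, 0, 0, 0, 25], [0, 0, 0, 0, 0, 0, 25]],
  ],
)

```text
time_s: 30.05
tool_pos: [0.6529, -0.1432, 0.1338]
eef_rot: [[-1.0, -0.001, -0.0], [-0.001, 1.0, -0.001], [0.0, -0.001, -1.0]]
force: [0.4, -0.9, -0.0]
grip_width: 0.437
grasp_force: 40.4
```

```bash
python3 w.py w10; python3 c.py w10 -.0105 .6545 -.142
```

```text
[ 0.65289913 -0.14315877  0.1337815 ] [ 0.4 -0.9 -0. ] 0.43672398799115736
[(-32, 46), (-28, 423), (-24, 498), (-20, 545), (-16, 801), (-12, 4254), (-8, 402), (-4, 438), (0, 472), (4, 529), (8, 554), (12, 513), (16, 718), (20, 829), (24, 699), (28, 1098), (32, 1287)]
ring x range 632.2 673.0 mid 652.6136284998349 bore y -155.49591723262802 -132.1755819692632 mid -143.8357496009456 tcp [ 652.89913025 -143.15877009  133.78150147]
base ((654.2269897460938, -142.47315979003906), 44.81234359741211)
```

View pics/w10.png

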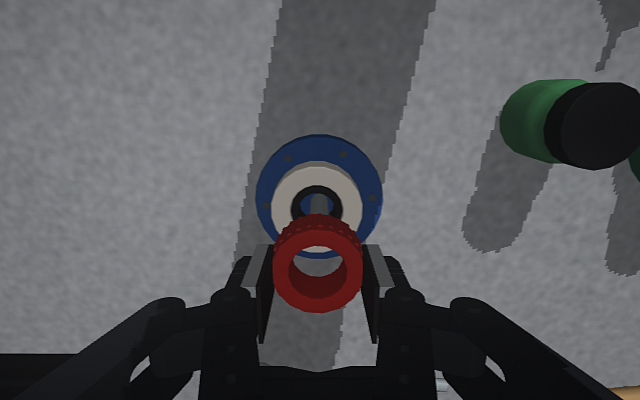

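White wheel seated (316,205), red collar held level (318,262). Correcting (+1.6, +1.3 mm) and lowering.

Emit:
carry_out(
  motion=[
    [[0, 0, 0, -1.6, 1.3, 10, 25], [0, 0, 0, 0, 0, 15, 25], [0, 0, 0, 0, 0, 15, 25], [0, 0, 0, 0, 0, 12, 25], [0, 0, 0, 0, 0, 6, 25], [0, 0, 0, 0, 0, 3, 25], [0, 0, 0, 0, 0, 1.5, 25], [0, 0, 0, 0, 0, 0, 25]],
  ],
)

```text
time_s: 31.1
tool_pos: [0.655, -0.1413, 0.0716]
eef_rot: [[-1.0, -0.001, 0.001], [-0.001, 1.0, -0.0], [-0.001, -0.0, -1.0]]
force: [-1.2, 0.2, -1.5]
grip_width: 0.438
grasp_force: 40.4
```

Emit:
carry_out(
  motion=[
    [[0, 0, 0, 0, 0, 1, 25], [0, 0, 0, 0, 0, 1, 25], [0, 0, 0, 0, 0, 0.6, 25], [0, 0, 0, 0, 0, 0, 25]],
  ],
)

```text
time_s: 31.6
tool_pos: [0.6547, -0.1413, 0.0686]
eef_rot: [[-1.0, -0.001, -0.0], [-0.001, 1.0, 0.0], [0.0, 0.0, -1.0]]
force: [-0.4, -0.0, 0.7]
grip_width: 0.436
grasp_force: 40.4
```

Emit:
carry_out(
  motion=[
    [[0, 0, 0, 0, 0, 0.6, 25], [0, 0, 0, 0, 0, 0, 25], [0, 0, 0, 0, 0, 0, 25]],
  ],
)

```text
time_s: 31.98
tool_pos: [0.6548, -0.1414, 0.0684]
eef_rot: [[-1.0, -0.001, 0.0], [-0.001, 1.0, 0.0], [-0.0, 0.0, -1.0]]
force: [-2.7, 0.9, 4.1]
grip_width: 0.439
grasp_force: 40.8
```

Emit:
carry_out(
  motion=[
    [[0, 0, 0, 0, 0, 0, 60], [0, 0, 0, 0, 0, 0, 85], [0, 0, 0, 0, 0, 0, 85], [0, 0, 0, 0, 0, -20, 85], [0, 0, 0, 0, 0, -40, 85], [0, 0, 0, 0, 0, -40, 85], [0, 0, 0, 30, -30, -20, 85], [0, 0, 0, 40, -40, 0, 85]],
  ],
)

```text
time_s: 32.98
tool_pos: [0.5865, -0.2114, 0.1919]
eef_rot: [[-1.0, -0.004, 0.007], [-0.004, 1.0, -0.001], [-0.007, -0.001, -1.0]]
force: [-1.0, -1.1, 0.0]
grip_width: 1.002
grasp_force: 0.0
```

Emit:
carry_out(
  motion=[
    [[0, 0, 0, 40, -40, 0, 85], [0, 0, 0, 40, -40, 0, 85], [0, 0, 0, 0, 0, 0, 85], [0, 0, 0, 0, 0, 0, 85]],
  ],
)

```text
time_s: 33.48
tool_pos: [0.5057, -0.2913, 0.1894]
eef_rot: [[-1.0, -0.001, 0.002], [-0.001, 1.0, -0.0], [-0.002, -0.0, -1.0]]
force: [0.1, 0.1, 0.3]
grip_width: 0.991
grasp_force: 0.0
```

```bash
python3 - <<'E'
from h import *
im,d,m=grab('top'); P=pts(d,m)
cv2.imwrite('pics/end.png',cv2.resize(im[110:280,170:500,::-1],None,fx=2.4,fy=2.4))
for n,c,z0,R in[('brass',(.610,.1216),.074,.02),('red',(.6544,-.142),.058,.02),('can',(.465,.069),.05,.024),('jar',(.599,.0085),.0647,.026)]:
    r=np.hypot(P[...,0]-c[0],P[...,1]-c[1])<R+.012
    p=P[r&(abs(P[...,2]-z0)<.004)]; print(n,cv2.minEnclosingCircle((p[:,:2]*1000).astype(np.float32)),np.percentile(p[:,2],[5,50,95]).round(4))
E
```

```text
brass ((611.3800048828125, 122.55109405517578), 20.412199020385742) [0.0704 0.0738 0.0773]
red ((655.5768432617188, -141.02174377441406), 19.883922576904297) [0.0542 0.0571 0.0605]
can ((464.9071960449219, 68.534912109375), 20.6324520111084) [0.0463 0.0491 0.0531]
jar ((599.1463623046875, 8.74319076538086), 23.218599319458008) [0.0616 0.0645 0.068 ]
```

View pics/end.png

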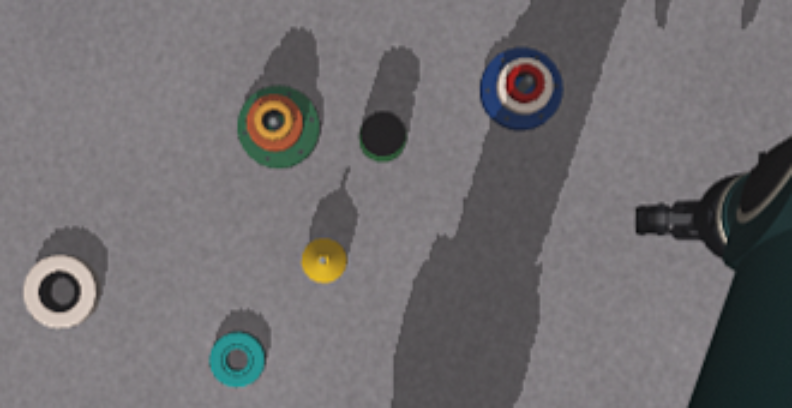

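Both stacks are complete and at the right heights: brass top 74 mm at (274,120), red top 57 mm at (525,83). The can (324,260) and jar (382,133) have not moved. Handing in.

```bash
python3 -c "
from bench import order
print(order.hand_in())"
```

```text
the job is handed in; nothing more can be done
None
```

Both wheel sets are made up in the order asked, each part lowered onto the one below and released, the oil can and jar unmoved, and the job is handed in at about 33.5 s of the 120 s; no verdict was returned.

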